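# Couple the lamp arm to its ball mount

## Task

Take the lamp arm out from under the riser shelf and set it down upright on the green mat, let go, and there raise its red coupler handle all the way, leaving the arm on the mat. Then take the arm by its grey bar and lower it, handle still raised, so that its socket drops fully home on the ball of the blue mount and its bar lies in the mount's fork, and finally press the red handle fully down to lock it and let go. Leave the other things on the table where they are.

Things in the scene. Friction and masses are not known exactly. Their poses are not given: they have to be found in the camera images.
- lamp_arm: Loose lamp arm, 0.6 kg, 199 mm long, centre of mass near x -95 mm. Origin on its underside, below the centre of the ball socket; x runs from lamp to coupler, z up. Aluminium coupler x -25..+25, 49 wide, 44 high, socket open below (39 mm square, 38 deep). Stowed level, coupler and handle under the riser shelf, lamp sticking out in front; the shelf keeps the handle from being raised there.
- lamp (a point): Centre of the arm's white lamp block, at x -153, z 20 mm of the arm's frame. The block is 42 mm (x) x 40 mm (y) x 40 mm high, with low black fins on top to 44 mm; its underside is level with the arm's.
- bar (a point): Point on the grey bar of the lamp arm, at x -85, z 22 mm of its frame. The bar runs from x -20 to -132 mm, 24 mm wide (y), z 10 to 34 mm; an open channel ahead of x -77, solid behind. Good grip once the handle is raised.
- handle (a joint): Hinge of the red coupler handle. 0 = down along the bar (locked: a steel jaw closes under the ball; it also blocks an empty socket), 1.9 rad = raised all the way, past upright, leaning over the coupler. The pin runs along the arm's y at x -26, z 42 mm of the arm's frame. It stays where it is left (friction 0.05 N m, no spring; pulled hard sideways, the arm itself slides).
- handle_bar (a point): Centre of the red cross bar at the handle's end, 72 mm from the pin. It is 46 mm long (along the arm's y), 12 mm thick; its ends can be pinched from above and turn between the fingers, which straddle the grey bar. Handle down: at x -98, z 42 mm of the arm's frame. Its orientation turns with the handle.
- socket (a point): Where the ball's centre belongs in the lamp arm's socket: 20 mm above the arm's origin.
- mid_point (a point): Point on the underside plane of the lamp arm, 75 mm from its origin towards the lamp.
- mount: Fixed blue ball mount. Origin on the table under the ball; x points from fork to ball. Base x -150..+50 mm, 85 wide, 12 high. Fork at x -116..-124: floor at z 65, cheeks 28 mm apart up to z 77, then flaring to z 88. With the arm home its x axis points as the mount's, its origin is 55 mm above the mount's and the lamp hangs beyond the fork.
- ball (a point): Centre of the steel ball of the mount, 36 mm across, 75 mm above the table, on a 16 mm neck.
- mat: Fixed green mat, 190 (x) x 240 (y) x 3 mm; origin at the centre of its underside.
- riser: Fixed low plywood shelf. Origin on the table below its centre; front edge 100 mm from it towards its own -x. Board 200 (x) x 260 (y) mm, underside 60 and top 72 mm above the table, side panels under both y ends; a blue box and a carton stand on it, 120 mm behind the front edge, up to 122 mm above the table.
- dish: Bystander: open glass dish, 84 mm across, 16 mm high; origin at the centre of its underside.
- oil_bottle: Bystander: amber bottle, 42 mm across, 85 mm high; origin at the centre of its underside.
- jar: Bystander: glass jar, 60 mm across, 75 mm high; origin at the centre of its underside.
- lens_case: Bystander: black round lens case, 48 mm across, 70 mm high; origin at the centre of its underside.
- eyepiece: Bystander: black eyepiece, 38 mm across, 64 mm high, standing; origin at the centre of its underside.
- slide_box: Bystander: orange and white slide box, 100 x 70 x 32 mm; origin at the centre of its underside.
Not all that is in view belongs to the job. There is more than one size of the lamp_arm; the one meant has the size given above. Of the things that look like the mount, take the one that is nearest to the robot's base at the start.

How it is judged (in metres and radians):
On the way, in this order (a step that is already met when the one before it is completed fails the run):
1. the lamp arm lies upright on the mat, let go, handle still down (angle between lamp_arm's own z axis and vertical below 0.08 rad and x of mid_point in the frame of mat between -0.095 and 0.095 m and y of mid_point in the frame of mat between -0.12 and 0.12 m and height (world z) of mid_point below 0.009 m and value of joint handle below 0.6 rad and contact force between the fingers and lamp_arm below 0.3 N and linear speed of lamp_arm below 0.03 m/s), for 0.15 s.
2. the handle is raised all the way, the arm still on the mat (angle between lamp_arm's own z axis and vertical below 0.08 rad and x of mid_point in the frame of mat between -0.095 and 0.095 m and y of mid_point in the frame of mat between -0.12 and 0.12 m and height (world z) of mid_point below 0.009 m and value of joint handle above 1.6 rad), for 0.15 s.
3. the socket is home on the ball with the bar in the fork, handle still raised (distance between socket and ball below 0.006 m and angle between lamp_arm's own z axis and vertical below 0.06 rad and angle between the x axis of lamp_arm and the x axis of mount, either way round below 0.08 rad and x of mid_point in the frame of mount below -0.05 m and value of joint handle above 1.2 rad), for 0.2 s.
At the end, for the whole second after the job is handed in: The socket is within 6 mm of home on the ball, the arm level within 0.06 rad and parallel to the mount within 0.08 rad, lamp on the fork's side, the handle down (below 0.12 rad), all at rest and released (distance between socket and ball below 0.006 m and angle between lamp_arm's own z axis and vertical below 0.06 rad and angle between the x axis of lamp_arm and the x axis of mount, either way round below 0.08 rad and x of mid_point in the frame of mount below -0.05 m and value of joint handle below 0.12 rad and linear speed of lamp_arm below 0.02 m/s); the robot touches nothing.
It fails at once if a bystander is moved more than 40 mm or tipped (distance of any of dish, oil_bottle, jar, lens_case, eyepiece, slide_box from where it was at the start of the episode above 0.04 m or angle between any of dish, oil_bottle, jar, lens_case, eyepiece, slide_box's own z axis and vertical above 0.5 rad).
It also fails if it takes over 72 s, if anything falls off the work surface, if the arm or the gripper's body presses on something with over 40 N, if the wrist force passes 120 N, or if a joint passes its speed limit or range.

## Robot

A 7-joint arm with a two-finger parallel gripper is mounted at the origin on the work surface. World frame = base frame: x ahead of the robot, y to its left, z up, the work surface at z = 0. Lengths are in m, angles in degrees, forces in N, time in s.
With the tool pointing down it reaches from about 0.4 to 0.925 m from the base axis. Payload 5.6 kg.
Tool frame: the origin (TCP) lies at the very end of the fingers, on their centre line; the grasp point (between the pads) lies 19 mm behind it; z points along the fingers, y is the direction in which the jaws open and shut (so a half turn about z gives the same grasp; the last joint's range is limited). The gripper opens to 85 mm and grips with 20 to 120 N. Pads are 22 mm wide; open, the fingers measure 114 mm over their backs; the gripper's body (76 mm by 85 mm) begins 54 mm behind the grasp point. The pads swing forward as they close: fully open they stand 13 mm farther back than shut.
Start: joints at [-67.552, 26.786, -0.665, 91.828, 0.344, 61.387, -3.226], TCP at [0.274, 0.59, 0.199] pointing down, gripper open.
Joint ranges: [-144.91, 144.91], [-17.63, 115.5], [-89.93, 88.59], [15.96, 139.68], [-74.01, 254.01], [8.47, 105.57], [-167.45, 167.45]. Speed limits (degrees/s): [147.25, 147.25, 180, 180, 180, 180, 180].

## Interface

Orientations are given as a 3x3 rotation matrix whose columns are the frame's x, y, z axes.
In Python, from workcell import status, eyes, workorder gives the robot as it stands.
- The arm moves only by the tool carry_out, never from a script. Its argument "steps" is a list that holds one entry, the list of rows, each a list of 5 numbers: the gripper's target within -1 to 1 (shut at 1, half-way at 0, fully open at -1), then the shift along the tool's x, y, z in mm, then the turn about the tool's z in rad. In form: [[[hand, x, y, z, roll], ...]]. A call has exactly 8 rows; each row is the pose to reach, as a shift and turn from the pose commanded when the call began, along the tool's axes at that moment; what a row does not reach only later rows make up. A row lasts 1/10 s, in which the tool goes at most 50 mm and 8.59 degrees, less where a joint would pass 70% of its speed; a pose out of reach is approached as far as the arm can. A call with a gripper value outside its range is refused whole. The fingers move at their own pace and stop on an object; "newtons" is the grip in N (left out, the last holds). Time passes only in rows, so rows that repeat a pose let the fingers close, or fill a call up. It gives the time, the measured TCP pose, the force and the opening at its end, in the units of the state.
- status.get_state(): the state, without advancing time (a new reading comes with each control period).
- eyes.grab_frame(name): name is "scene" or "top" or "wrist"; returns (picture, depth): 480x640x3 uint8, red, green, blue; 480x640 float32, m along the optical axis (not along the pixel's ray), 0 where there is no reading.
- eyes.camera_info(name): a dict with "fovy" (degrees; the focal length in pixels is half the picture's height over the tangent of half this angle, whatever the lens; pixels are square), "cx", "cy" (the principal point, pixels), "R" (3x3) and "t" (3): a world point X has camera coordinates R X + t. Camera axes: x right, y down, z forward; pixel columns grow to the right and rows downward; lengths in m; the calibration is good to about 2 mm. A picture is of the moment at which its call begins: read the wrist's pose just before it. camera_info takes no time and is no camera call; for the wrist camera it gives the pose at the moment of the call.
- workorder.hand_in(): hands the job in, once; it reports no verdict.
The state is a dict: "t": time; "qpos": joint angles; "qvel": joint speeds; "tau": joint torques, N m; "tool_pos": TCP position; "orientation": TCP orientation; "wrist_force": force on the tool from outside, world axes, zero at the start; "ft_torque": the same for the moment, N m; "opening": opening from 0.0 (shut) to 1.0 (fully open).
Only numpy, scipy, OpenCV 4.12 (cv2) and the standard library are available. Lean on these libraries where they do the work, as an engineer would, in place of code of your own. Each camera call takes 0.05 s, during which the arm holds its last target. There are 200 camera calls.

## Working session

There is one attempt and no reset: what is moved stays moved. The work goes in short steps, Python scripts to look and compute and a tool call to move; the robot and the scene stay as the last step left them, time stands still between calls to the robot, and variables do not carry over. Pictures are saved under pics/ and viewed, about 8 in all and at most 12, crops included, and the job is handed in when it is done.

Besides the shell and the picture viewer there is one more tool, called by a JSON object that holds its "name" and its "arguments". carry_out: Moves the arm, as the interface text tells. Its arguments: {"type":"object","properties":{"steps":{"type":"array"},"newtons":{"type":"number"}},"required":["steps"]}

```bash
ls; mkdir -p pics; cat > h.py <<'E'
import numpy as np, cv2
from workcell import status, eyes, workorder
def grab(n,save=None):
    i=eyes.camera_info(n); p,d=eyes.grab_frame(n)
    if save: cv2.imwrite('pics/'+save,p[:,:,::-1])
    np.savez('/tmp/'+n+'.npz',p=p,d=d,R=i['R'],t=i['t'],k=[i['fovy'],i['cx'],i['cy']]); return p,d,i
def load(n):
    z=np.load('/tmp/'+n+'.npz'); return z['p'],z['d'],dict(R=z['R'],t=z['t'],fovy=z['k'][0],cx=z['k'][1],cy=z['k'][2])
def ray(i,u,v,h):
    f=240/np.tan(np.radians(i['fovy'])/2); R=np.array(i['R']);t=np.array(i['t'])
    d=R.T@np.array([(u-i['cx'])/f,(v-i['cy'])/f,1]); c=-R.T@t
    return c+d*(h-c[2])/d[2]
def cloud(d,i):
    f=240/np.tan(np.radians(i['fovy'])/2); v,u=np.mgrid[:480,:640]
    P=np.stack([(u-i['cx'])/f*d,(v-i['cy'])/f*d,d],-1)
    return (P-np.array(i['t']))@np.array(i['R'])
E
python3 - <<'E'
from h import *
s=status.get_state(); print(s['t'],s['tool_pos'],np.round(s['orientation'],3))
for n in('top','scene'):
    p,d,i=grab(n,n+'0.png'); print(n,i['fovy'],np.round(-np.array(i['R']).T@i['t'],3))
a=cv2.imread('pics/top0.png');b=cv2.imread('pics/scene0.png')
E
```

```text
pics
0.0 [0.27362108 0.58894062 0.19812972] [[-0.907  0.421 -0.001]
 [ 0.421  0.907 -0.002]
 [-0.    -0.002 -1.   ]]
top 57.57299675259004 [0.459 0.124 1.387]
scene 52.72053671664068 [ 1.289 -0.494  0.978]
```

View pics/top0.png

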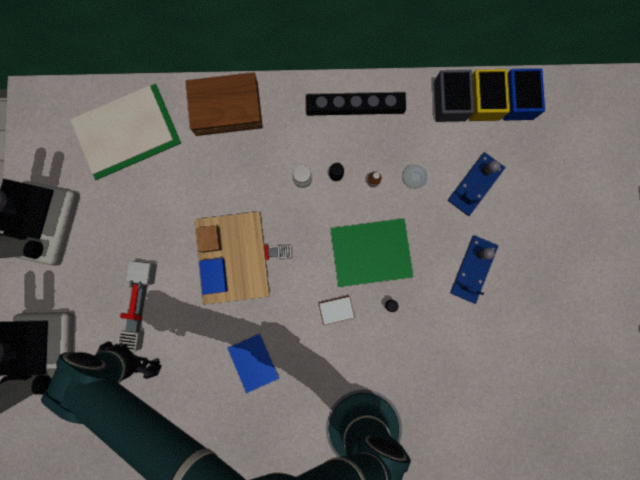

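View pics/scene0.png

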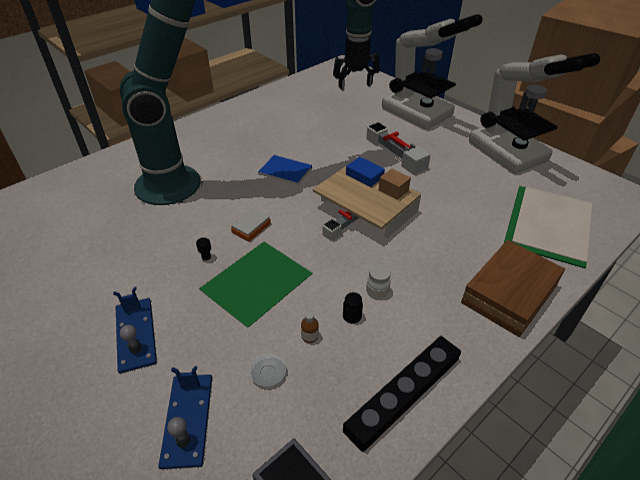

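The top view shows two lamp arms, one in the open at (132,310) and one under the riser with its lamp at (283,251). It also shows two blue mounts, at (474,268) and (477,183), and the mat at (372,252). By the description I choose the arm under the riser and the mount at (474,268), which is nearer the base at about (365,430). I'll measure both and check them in a close crop.

```bash
python3 - <<'E'
from h import *
for n in('top','scene'):
    p,d,i=load(n); C=cloud(d,i); h=cv2.cvtColor(p,cv2.COLOR_RGB2HSV).astype(int); ok=d>0
    print(n,'table z',np.round(np.median(C[...,2][ok&(abs(C[...,0]-.6)<.25)&(abs(C[...,1])<.4)]),4))
    X,Y,Z=C[...,0],C[...,1],C[...,2]
    g=ok&(h[...,0]>45)&(h[...,0]<80)&(h[...,1]>120)&(abs(Y)<.3)&(X<.85)&(X>.2)
    r=cv2.minAreaRect(C[g][:,:2].astype(np.float32)*1000); print('mat',r)
    b=ok&(h[...,0]>100)&(h[...,0]<125)&(h[...,1]>130)&(Y<-.15)&(X<.95)
    k,l,s,c=cv2.connectedComponentsWithStats(b.astype(np.uint8))
    for j in range(1,k):
        if s[j,4]>150:
            m=(l==j)&(Z<.025); print('blue',s[j],cv2.minAreaRect(C[m][:,:2].astype(np.float32)*1000))
            q=(Z>.08)&(abs(X-C[l==j][:,0].mean())<.12)&(abs(Y-C[l==j][:,1].mean())<.12)&ok
            print('  high',np.round(np.median(C[q],0),3),q.sum(),Z[q].max(), 'greyhigh',np.round(np.median(C[q&(h[...,1]<80)],0),3))
    # lamp
    w=ok&(Z>.02)&(Z<.055)&(X>.45)&(X<.63)&(Y>.1)&(Y<.27)
    w1=w&(h[...,1]<90)
    print('lamp',w1.sum(),cv2.minAreaRect(C[w1][:,:2].astype(np.float32)*1000),Z[w1].max())
    r=ok&((h[...,0]<6)|(h[...,0]>174))&(h[...,1]>140)&(X>.4)&(X<.65)&(Y>.1)&(Y<.35)
    print('red',r.sum(),np.round(C[r].min(0),3),np.round(C[r].max(0),3),np.round(np.median(C[r],0),3))
    ws=ok&(h[...,0]>8)&(h[...,0]<25)&(Z>.066)&(Z<.08)&(X>.35)&(X<.75)&(Y>.15)&(Y<.5)
    print('riser',cv2.minAreaRect(C[ws][:,:2].astype(np.float32)*1000))
a=cv2.imread('pics/top0.png');b=cv2.imread('pics/scene0.png')
L=cv2.resize(a[210:310,190:310],(600,500),interpolation=3);
cv2.imwrite('pics/crop.png',np.hstack([cv2.resize(a[225:305,230:330],(375,300),interpolation=3),cv2.resize(b[170:250,300:400],(375,300),interpolation=3)]))
E
```

```text
top table z 0.001
mat ((539.2568969726562, -39.55400085449219), (186.12521362304688, 237.2327423095703), 6.360884189605713)
blue [ 449  153   56   62 1329] ((750.280517578125, -380.1872863769531), (82.84575653076172, 198.53424072265625), 51.107582092285156)
  high [ 0.787 -0.406  0.087] 116 0.09665902029208633 greyhigh [ 0.789 -0.409  0.088]
blue [ 451  236   47   67 1435] ((479.3909912109375, -359.1852722167969), (83.88920593261719, 196.78610229492188), 65.85401916503906)
  high [ 0.524 -0.374  0.087] 120 0.09624477174663873 greyhigh [ 0.524 -0.376  0.088]
lamp 220 ((545.3330688476562, 241.6630096435547), (40.22333526611328, 56.244258880615234), 2.6545979976654053) 0.048890973829605555
red 49 [0.521 0.284 0.001] [0.565 0.295 0.056] [0.543 0.288 0.05 ]
riser ((529.2035522460938, 392.3826904296875), (259.5455627441406, 200.9582061767578), 5.928406238555908)
scene table z 0.0021
mat ((595.5300903320312, -35.083251953125), (462.9696044921875, 239.6072540283203), 5.785316467285156)
blue [ 114  287   43   86 2137] ((483.1155090332031, -362.03564453125), (84.8487548828125, 199.4555206298828), 65.75933074951172)
  high [ 0.53  -0.379  0.088] 206 0.09781070926063573 greyhigh [ 0.532 -0.382  0.088]
blue [ 159  367   53  102 3276] ((754.8836669921875, -383.080078125), (85.43199157714844, 198.14292907714844), 51.065887451171875)
  high [ 0.795 -0.412  0.088] 312 0.09659362212785495 greyhigh [ 0.797 -0.414  0.089]
lamp 242 ((546.7124633789062, 238.82147216796875), (62.16420364379883, 42.297088623046875), 89.47126007080078) 0.05010638679652813
red 68 [0.521 0.28  0.024] [0.566 0.325 0.059] [0.546 0.286 0.05 ]
riser ((528.6154174804688, 388.8770751953125), (263.8393859863281, 203.98106384277344), 5.644124507904053)
```

View pics/crop.png

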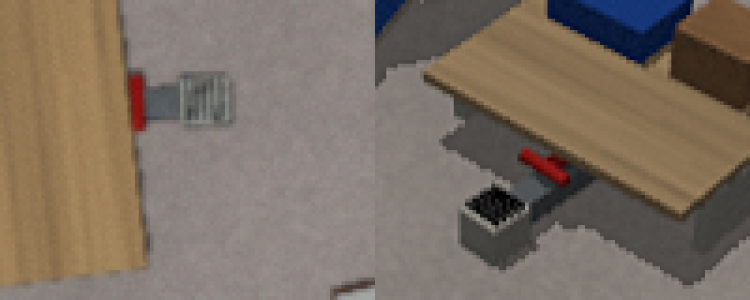

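The crop shows the arm under the shelf: a finned lamp at crop (208,98) and a red cross bar at (137,102). Lamp to cross bar measures 55 mm, which matches -153 to -98, so this is the right arm. The mount measures centre (0.4815,-0.3605) with yaw -24.2°, so its ball is near (0.527,-0.381). I'll move above the lamp.

{"name": "carry_out", "arguments": {"steps": [[[-1, -393, -202, 0, 1.09], [-1, -393, -202, 0, 1.09], [-1, -393, -202, 0, 1.09], [-1, -393, -202, 0, 1.09], [-1, -393, -202, 0, 1.09], [-1, -393, -202, 0, 1.09], [-1, -393, -202, 0, 1.09], [-1, -393, -202, 0, 1.09]]], "newtons": 100}}

```text
t: 0.9
tool_pos: [0.5201, 0.272, 0.1989]
orientation: [[-0.042, 0.999, -0.0], [0.999, 0.042, -0.0], [-0.0, -0.0, -1.0]]
wrist_force: [0.2, 0.6, -0.2]
opening: 1.0
```

```bash
cat >> h.py <<'E'
def go(x,y,z,yaw=None,s=None):
    "tool shift (mm) and roll (rad) from measured pose; yaw = wanted world angle of tool x (mod 180), deg"
    s=s or status.get_state(); O=np.array(s['orientation']); v=O.T@(np.array([x,y,z])-s['tool_pos'])*1000
    c=np.degrees(np.arctan2(O[1,0],O[0,0])); r=None
    if yaw is not None: r=round(float(-np.radians((yaw-c+90)%180-90)),3)
    print('shift',np.round(v,1),'roll',r,'now',np.round(s['tool_pos'],4),'yaw',round(c,2),'q',np.round(s['qpos'],0),'t',s['t'])
E
python3 - <<'E'
from h import *
p,d,i=grab('wrist','w0.png'); print(np.round(-np.array(i['R']).T@i['t'],3),i['R'][2])
go(.545,.24,.2,92.6)
E
```

```text
[0.518 0.34  0.373] [ 0.01183344 -0.26802785 -0.96333849]
shift [-22.8  18.   -0.4] roll -0.015 now [0.5263 0.2622 0.1994] yaw 91.76 q [-45.  21.  19. 102.  -8.  58. -21.] t 0.95
```

View pics/w0.png

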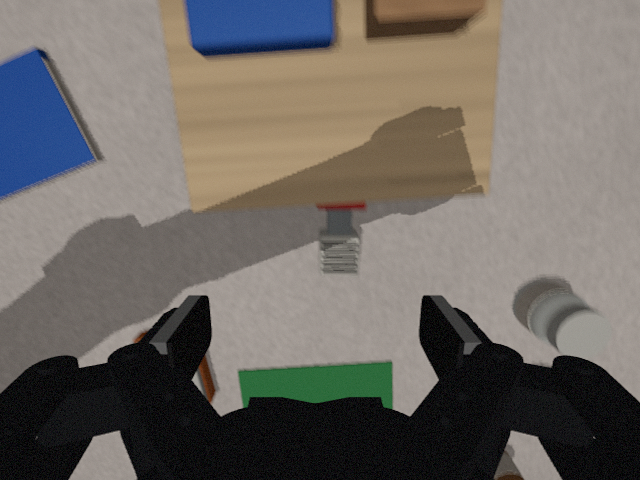

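The wrist view shows the lamp fins at (340,253), the cross bar at (341,205) and the shelf edge along row 205. I'll measure again now that the arm has settled.

```bash
python3 - <<'E'
from h import *
for k in range(3): p,d,i=grab('wrist')
C=cloud(d,i); X,Y,Z=[C[...,k] for k in range(3)]; h=cv2.cvtColor(p,cv2.COLOR_RGB2HSV)
m=(d>0)&(Z>.034)&(Z<.052)&(abs(X-.545)<.05)&(abs(Y-.235)<.045)
print('lamp',m.sum(),cv2.minAreaRect(C[m][:,:2].astype(np.float32)*1000),np.median(Z[m]))
r=(d>0)&((h[...,0]<6)|(h[...,0]>174))&(h[...,1]>140)&(abs(X-.545)<.06)&(Y>.25)&(Y<.33)
print('red',cv2.minAreaRect(C[r][:,:2].astype(np.float32)*1000),C[r].mean(0))
b=(d>0)&(Z>.025)&(Z<.04)&(abs(X-.545)<.05)&(Y>.26)&(Y<.28); print('bar',b.sum(),C[b].mean(0),np.ptp(X[b]))
go(.545,.24,.2,92.6)
E
```

```text
lamp 1692 ((544.287353515625, 246.786865234375), (39.76392364501953, 66.62744140625), 2.2790122032165527) 0.03964439902028348
red ((540.8427734375, 280.04443359375), (31.810428619384766, 110.19405364990234), 85.7589340209961) [0.5448487  0.28392368 0.23519613]
bar 490 [0.54307933 0.27018301 0.03318222] 0.024323835876538302
shift [-33.3  23.6  -1.2] roll -0.002 now [0.52   0.2723 0.1987] yaw 92.46 q [-46.  21.  19. 102.  -8.  58. -21.] t 1.1
```

{"name": "carry_out", "arguments": {"steps": [[[-1, -33, 23, 0, 0], [-1, -33, 23, 50, 0], [-1, -33, 23, 100, 0], [-1, -33, 23, 140, 0], [-1, -33, 23, 170, 0], [-1, -33, 23, 185, 0], [-1, -33, 23, 192, 0], [-1, -33, 23, 192, 0]]]}}

```text
t: 1.9
tool_pos: [0.5437, 0.2427, 0.007]
orientation: [[-0.047, 0.999, -0.0], [0.999, 0.047, 0.0], [0.0, -0.0, -1.0]]
wrist_force: [0.8, 0.3, 0.6]
opening: 1.001
```

{"name": "carry_out", "arguments": {"steps": [[[-1, 0, 0, 0, 0], [0.5, 0, 0, 0, 0], [0.5, 0, 0, 0, 0], [1, 0, 0, 0, 0], [1, 0, 0, 0, 0], [1, 0, 0, 0, 0], [1, 0, 0, 0, 0], [1, 0, 0, 0, 0]]], "newtons": 100}}

```text
t: 2.7
tool_pos: [0.5445, 0.2423, 0.0079]
orientation: [[-0.046, 0.999, 0.001], [0.999, 0.046, 0.001], [0.001, 0.001, -1.0]]
wrist_force: [-0.5, -0.4, 6.2]
opening: 0.001
```

```bash
python3 - <<'E'
from h import *
p,d,i=grab('wrist'); q,d2,i2=grab('scene')
cv2.imwrite('pics/c2.png',np.hstack([p[:,:,::-1][:, 100:540],cv2.resize(q[140:260,290:400,::-1],(330,360)).repeat(1,0) if 0 else cv2.resize(q[140:260,290:380,::-1],(360,480),interpolation=3)]))
s=status.get_state();print(s['opening'],s['wrist_force'])
E
```

```text
0.0015472415473925672 [-1.11812273 -0.38062512  5.37214267]
```

View pics/c2.png

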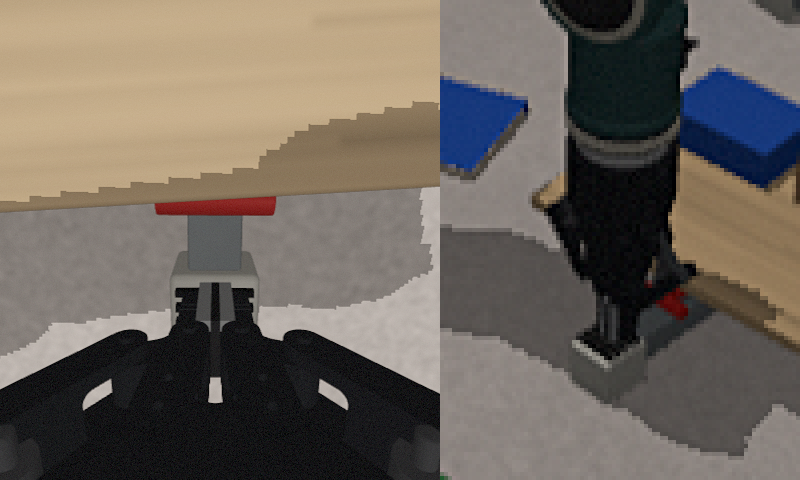

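```bash
python3 - <<'E'
from h import *
p,d,i=load('wrist'); C=cloud(d,i); s=status.get_state(); print(s['tool_pos'],-np.array(i['R']).T@i['t'])
for u,v in [(302,292),(330,292),(302,320),(330,320),(316,290),(285,265),(345,265),(310,240),(290,300),(345,300),(315,350),(315,390),(200,250),(500,250),(500,380),(300,150)]:
    print((u,v),np.round(C[v,u],4),p[v,u])
q,d2,i2=load('scene'); C2=cloud(d2,i2)
for y in range(208,246,4): print(y,[tuple(np.round(C2[y,x],3)) for x in (328,332,336)])
E
```

```text
[0.54450975 0.24225931 0.00796179] [0.54159926 0.31048843 0.18197949]
(302, 292) [0.5393 0.2534 0.0534] [76 76 75]
(330, 292) [0.5504 0.2538 0.0533] [81 79 79]
(302, 320) [0.5401 0.2533 0.0762] [86 86 88]
(330, 320) [0.5494 0.2541 0.0768] [77 78 74]
(316, 290) [0.5449 0.2538 0.0518] [22 22 24]
(285, 265) [0.5304 0.2547 0.0263] [98 94 88]
(345, 265) [0.5587 0.2555 0.0251] [98 96 88]
(310, 240) [0.5416 0.2691 0.0326] [89 90 92]
(290, 300) [0.5346 0.2492 0.0523] [16 19 17]
(345, 300) [0.5568 0.25   0.0521] [16 20 14]
(315, 350) [0.545 0.242 0.076] [31 32 34]
(315, 390) [ 0.5487  0.1638 -0.0017] [184 176 171]
(200, 250) [ 0.4817  0.2513 -0.0016] [130 123 118]
(500, 250) [ 0.6459  0.2587 -0.0015] [134 129 123]
(500, 380) [0.5894 0.2569 0.1088] [ 8 11 12]
(300, 150) [0.5373 0.3082 0.0708] [189 164 131]
208 [(np.float64(0.533), np.float64(0.229), np.float64(0.097)), (np.float64(0.554), np.float64(0.224), np.float64(0.114)), (np.float64(0.56), np.float64(0.234), np.float64(0.111))]
212 [(np.float64(0.53), np.float64(0.232), np.float64(0.079)), (np.float64(0.546), np.float64(0.232), np.float6
[... 814 characters left out ...]
np.float64(0.21), np.float64(0.031)), (np.float64(0.564), np.float64(0.216), np.float64(0.035)), (np.float64(0.566), np.float64(0.23), np.float64(0.027))]
236 [(np.float64(0.55), np.float64(0.214), np.float64(0.01)), (np.float64(0.562), np.float64(0.219), np.float64(0.015)), (np.float64(0.563), np.float64(0.234), np.float64(0.007))]
240 [(np.float64(0.556), np.float64(0.209), np.float64(0.002)), (np.float64(0.563), np.float64(0.218), np.float64(0.001)), (np.float64(0.569), np.float64(0.228), np.float64(-0.001))]
244 [(np.float64(0.569), np.float64(0.196), np.float64(0.003)), (np.float64(0.574), np.float64(0.208), np.float64(-0.001)), (np.float64(0.584), np.float64(0.214), np.float64(0.002))]
```

The fingers have shut on top of the lamp: the pads begin at about z 0.046 although the TCP reads 0.008. The lamp has not moved. I'll rise, open, and measure where the fingertips really are relative to the reported TCP.

{"name": "carry_out", "arguments": {"steps": [[[1, 0, 0, -20, 0], [1, 0, 0, -60, 0], [1, 0, 0, -100, 0], [1, 0, 0, -100, 0], [1, 0, 0, -100, 0], [1, 0, 0, -100, 0], [1, 0, 0, -100, 0], [1, 0, 0, -100, 0]]]}}

```text
t: 3.6
tool_pos: [0.5432, 0.2415, 0.1058]
orientation: [[-0.046, 0.999, -0.002], [0.999, 0.046, -0.001], [-0.001, -0.002, -1.0]]
wrist_force: [-1.6, -0.5, 0.2]
opening: -0.003
```

```bash
python3 - <<'E'
from h import *
s=status.get_state(); print(s['tool_pos'],s['opening'],s['wrist_force'])
for n in('wrist','scene','top'):
    p,d,i=grab(n); C=cloud(d,i)-s['tool_pos']
    m=(d>0)&(abs(C[...,0])<.03)&(abs(C[...,1])<.02)&(C[...,2]<.1)&(C[...,2]>-.055)
    print(n,m.sum(), np.round(np.percentile(C[m][:,2],[0,1,3,5,10,25,50]),4) if m.sum() else '')
    if n=='scene': 
        k=np.argsort(C[m][:,2])[:8]; print(np.round(C[m][k],3),p[m][k])
    if n=='wrist': cv2.imwrite('pics/w3.png',p[:,:,::-1])
E
```

```text
[0.54324059 0.24148152 0.10583513] -0.0029236341875149827 [-1.61030243 -0.51947636  0.22763127]
wrist 13329 [0.0353 0.0395 0.0437 0.0476 0.056  0.0753 0.0841]
scene 220 [0.0336 0.0372 0.0402 0.041  0.0457 0.056  0.0787]
[[ 0.006 -0.006  0.034]
 [-0.005 -0.011  0.037]
 [ 0.006 -0.006  0.037]
 [-0.008 -0.008  0.037]
 [ 0.006 -0.01   0.039]
 [ 0.009 -0.013  0.039]
 [ 0.005 -0.013  0.04 ]
 [-0.    -0.012  0.04 ]] [[37 42 48]
 [91 82 69]
 [46 48 51]
 [77 71 64]
 [48 50 54]
 [61 60 58]
 [19 21 25]
 [22 22 26]]
top 0
```

Both views agree that the real finger end sits about 36 mm above the reported TCP, with no sideways error. From here I use real tip z = reported z + 36 mm (shut). I'll regrasp lower.

{"name": "carry_out", "arguments": {"steps": [[[-1, -1, 1, 0, 0], [-1, -1, 1, 0, 0], [-1, -1, 1, 0, 0], [-1, -1, 1, 20, 0], [-1, -1, 1, 60, 0], [-1, -1, 1, 95, 0], [-1, -1, 1, 120, 0], [-1, -1, 1, 137, 0]]]}}

```text
t: 4.55
tool_pos: [0.544, 0.2405, -0.0319]
orientation: [[-0.046, 0.999, -0.002], [0.999, 0.046, -0.001], [-0.001, -0.002, -1.0]]
wrist_force: [0.4, -0.4, 0.6]
opening: 0.998
```

{"name": "carry_out", "arguments": {"steps": [[[-1, 0, 0, 0, 0], [0.5, 0, 0, 0, 0], [0.5, 0, 0, 0, 0], [1, 0, 0, 0, 0], [1, 0, 0, 0, 0], [1, 0, 0, 0, 0], [1, 0, 0, 0, 0], [1, 0, 0, 0, 0]]], "newtons": 100}}

```text
t: 5.35
tool_pos: [0.5457, 0.2415, -0.0283]
orientation: [[-0.046, 0.999, 0.002], [0.999, 0.046, 0.001], [0.001, 0.002, -1.0]]
wrist_force: [-0.2, 0.3, 5.2]
opening: 0.46
```

Gripped: an opening of 0.46 is about 39 mm, the lamp's width. I'll pull it straight out, then lift.

{"name": "carry_out", "arguments": {"steps": [[[1, -10, 0, -2, 0], [1, -30, 0, -3, 0], [1, -55, 0, -3, 0], [1, -80, 0, -3, 0], [1, -105, 0, -4, 0], [1, -130, 0, -8, 0], [1, -145, 0, -18, 0], [1, -150, 0, -30, 0]]]}}

```text
t: 6.15
tool_pos: [0.5511, 0.088, 0.0003]
orientation: [[-0.042, 0.999, -0.002], [0.999, 0.042, -0.002], [-0.002, -0.002, -1.0]]
wrist_force: [0.0, 0.3, -6.9]
opening: 0.457
```

```bash
python3 - <<'E'
from h import *
s=status.get_state(); print(s['tool_pos'],s['opening'],s['wrist_force'],s['ft_torque'])
p,d,i=grab('top','t2.png'); C=cloud(d,i); X,Y,Z=[C[...,k] for k in range(3)]
h=cv2.cvtColor(p,cv2.COLOR_RGB2HSV)
r=(d>0)&((h[...,0]<6)|(h[...,0]>174))&(h[...,1]>140)&(X>.4)&(X<.7)&(Y>.05)&(Y<.3)
print('red',r.sum(),np.round(np.percentile(C[r],[5,50,95],axis=0),3))
m=(d>0)&(Z>.03)&(abs(X-.54)<.06)&(Y>.2)&(Y<.27)
q=C[m]
for a in np.arange(.1,.28,.01):
    k=(abs(Y-a)<.005)&(d>0)&(abs(X-.54)<.05)&(Z>.02)&(Z<.12); print(round(a,2),k.sum(),np.round(np.median(C[k],0),3) if k.any() else '')
go(.539,-.11,.03,92.6)
E
```

```text
[5.51101984e-01 8.79675037e-02 2.79300970e-04] 0.4565281693334092 [ 0.0432034   0.28190898 -6.87267713] [-0.35301711 -0.05755834 -0.04867681]
red 95 [[0.529 0.138 0.065]
 [0.547 0.174 0.075]
 [0.553 0.204 0.351]]
0.1 0 
0.11 0 
0.12 0 
0.13 0 
0.14 12 [0.535 0.141 0.078]
0.15 27 [0.547 0.15  0.064]
0.16 28 [0.549 0.159 0.073]
0.17 25 [0.548 0.171 0.072]
0.18 23 [0.545 0.18  0.069]
0.19 26 [0.547 0.189 0.069]
0.2 34 [0.546 0.201 0.073]
0.21 45 [0.546 0.211 0.073]
0.22 51 [0.546 0.219 0.071]
0.23 65 [0.546 0.229 0.071]
0.24 50 [0.544 0.241 0.071]
0.25 51 [0.543 0.249 0.071]
0.26 25 [0.55  0.256 0.071]
0.27 0 
shift [-198.2  -22.5  -27.4] roll -0.002 now [0.553  0.089  0.0026] yaw 92.46 q [-24.  34.  14. 112. -14.  35.   2.] t 6.2
```

{"name": "carry_out", "arguments": {"steps": [[[1, -40, -4, -6, 0], [1, -80, -8, -6, 0], [1, -120, -12, -6, 0], [1, -160, -16, -6, 0], [1, -190, -18, -6, 0], [1, -200, -18, -3, 0], [1, -200, -18, 5, 0], [1, -200, -18, 10, 0]]]}}

```text
t: 7.0
tool_pos: [0.5433, -0.107, -0.0105]
orientation: [[-0.048, 0.999, -0.0], [0.999, 0.048, 0.002], [0.002, -0.0, -1.0]]
wrist_force: [-0.2, 0.9, -6.6]
opening: 0.458
```

{"name": "carry_out", "arguments": {"steps": [[[1, 0, 0, 4, 0], [1, 0, 0, 8, 0], [1, 0, 0, 11, 0], [1, 0, 0, 13, 0], [1, 0, 0, 14, 0], [1, 0, 0, 15, 0], [1, 0, 0, 15, 0], [1, 0, 0, 15, 0]]]}}

```text
t: 7.8
tool_pos: [0.5432, -0.1095, -0.0247]
orientation: [[-0.046, 0.999, 0.0], [0.999, 0.046, 0.0], [0.0, 0.0, -1.0]]
wrist_force: [-0.6, 1.1, -5.9]
opening: 0.455
```

{"name": "carry_out", "arguments": {"steps": [[[1, 0, 0, 1, 0], [1, 0, 0, 2, 0], [1, 0, 0, 2.5, 0], [1, 0, 0, 3, 0], [1, 0, 0, 3.5, 0], [1, 0, 0, 4, 0], [1, 0, 0, 4, 0], [1, 0, 0, 4, 0]]]}}

```text
t: 8.6
tool_pos: [0.5433, -0.1095, -0.0253]
orientation: [[-0.046, 0.999, 0.0], [0.999, 0.046, 0.002], [0.002, 0.001, -1.0]]
wrist_force: [-11.1, 3.4, 29.2]
opening: 0.455
```

On the mat. I'll ease off, release and rise.

{"name": "carry_out", "arguments": {"steps": [[[1, 0, 0, -2, 0], [1, 0, 0, -3, 0], [0, 0, 0, -3, 0], [-1, 0, 0, -3, 0], [-1, 0, 0, -3, 0], [-1, 0, 0, -3, 0], [-1, 0, 0, -3, 0], [-1, 0, 0, -3, 0]]]}}

```text
t: 9.4
tool_pos: [0.5431, -0.1096, -0.026]
orientation: [[-0.046, 0.999, 0.0], [0.999, 0.046, -0.0], [-0.0, 0.0, -1.0]]
wrist_force: [0.5, 0.2, 0.4]
opening: 0.995
```

{"name": "carry_out", "arguments": {"steps": [[[-1, 0, 0, -30, 0], [-1, 0, 0, -80, 0], [-1, -20, 0, -130, 0], [-1, -60, 0, -170, 0], [-1, -60, 0, -170, 0], [-1, -60, 0, -170, 0], [-1, -60, 0, -170, 0], [-1, -60, 0, -170, 0]]]}}

```text
t: 10.2
tool_pos: [0.5448, -0.1676, 0.1422]
orientation: [[-0.048, 0.999, -0.003], [0.999, 0.048, 0.001], [0.002, -0.003, -1.0]]
wrist_force: [-0.2, 0.1, 0.9]
opening: 1.0
```

```bash
cat >> h.py <<'E'
def armpose(name='wrist',z0=.003,box=(.42,.68,-.2,.12),new=True,save=None):
    p,d,i=grab(name,save) if new else load(name); C=cloud(d,i); X,Y,Z=[C[...,k] for k in range(3)]; h=cv2.cvtColor(p,cv2.COLOR_RGB2HSV)
    ok=(d>0)&(X>box[0])&(X<box[1])&(Y>box[2])&(Y<box[3])&(Z>z0+.012)&(Z<z0+.06)&~((h[...,0]>40)&(h[...,0]<85)&(h[...,1]>90))
    n,l,s,c=cv2.connectedComponentsWithStats(cv2.morphologyEx(ok.astype(np.uint8),3,np.ones((3,3))) if 0 else ok.astype(np.uint8)); j=1+np.argmax(s[1:,4]); m=l==j
    print(name,'arm',s[j],cv2.minAreaRect(C[m][:,:2].astype(np.float32)*1000))
    r=ok&((h[...,0]<6)|(h[...,0]>174))&(h[...,1]>140)
    print(' red',r.sum(),cv2.minAreaRect(C[r][:,:2].astype(np.float32)*1000),np.round(np.percentile(Z[r],[5,50,95]),4))
E
python3 - <<'E'
from h import *
armpose('wrist',save='w4.png'); armpose('top'); s=status.get_state(); go(.54,-.06,.1,92.4,s)
E
```

```text
wrist arm [ 284    0   66  194 7819] ((541.6370239257812, -69.80164337158203), (45.65126419067383, 134.8174591064453), 2.4501943588256836)
 red 2465 ((540.530029296875, -37.272335052490234), (44.91691207885742, 60.3344612121582), 2.6116576194763184) [0.049  0.0516 0.0548]
top arm [340 243  65  19 735] ((540.6753540039062, -37.480133056640625), (49.203941345214844, 197.88853454589844), 2.6455304622650146)
 red 131 ((544.8375854492188, -30.382442474365234), (76.74301147460938, 40.155059814453125), 81.4566421508789) [0.0458 0.0519 0.0575]
shift [108.1   0.2  42.6] roll 0.006 now [ 0.545  -0.168   0.1425] yaw 92.73 q [ -1.  23.  18. 107.  -9.  51.  25.] t 10.3
```

View pics/w4.png

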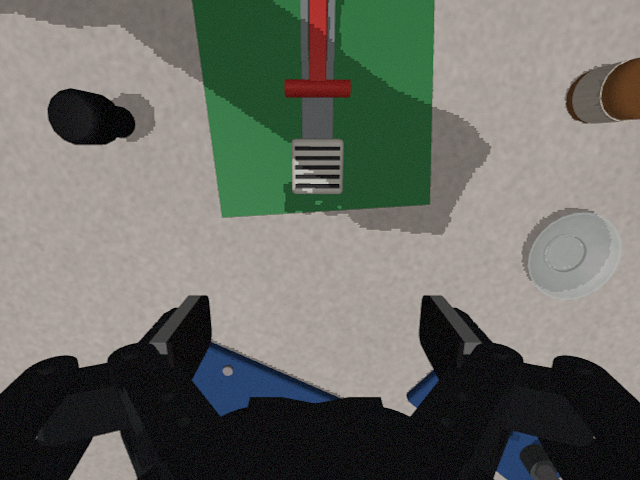

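The arm lies on the mat, level and released, with its lamp at (318,166) and cross bar at (318,88). From its outline, mid_point is about (0.5407,-0.038) with yaw 92.6°, and the cross bar is about (0.5417,-0.061). I'll go down over the cross bar and pinch its ends gently.

{"name": "carry_out", "arguments": {"steps": [[[-1, 50, 1, 0, 0], [-1, 100, 2, 0, 0], [-1, 108, 2, 30, 0], [-1, 108, 2, 75, 0], [-1, 108, 2, 115, 0], [-1, 108, 2, 140, 0], [-1, 108, 2, 155, 0], [-1, 108, 2, 159, 0]]], "newtons": 20}}

```text
t: 11.1
tool_pos: [0.5415, -0.061, -0.0169]
orientation: [[-0.046, 0.999, -0.004], [0.999, 0.046, 0.0], [0.0, -0.004, -1.0]]
wrist_force: [-0.0, 1.0, 1.1]
opening: 0.999
```

{"name": "carry_out", "arguments": {"steps": [[[-1, 0, 0, 0, 0], [0, 0, 0, 0, 0], [0, 0, 0, 0, 0], [0.3, 0, 0, 0, 0], [0.3, 0, 0, 0, 0], [0.3, 0, 0, 0, 0], [0.3, 0, 0, 0, 0], [0.3, 0, 0, 0, 0]]], "newtons": 20}}

```text
t: 11.9
tool_pos: [0.543, -0.0616, -0.0148]
orientation: [[-0.046, 0.999, 0.0], [0.999, 0.046, -0.0], [-0.0, 0.0, -1.0]]
wrist_force: [-2.0, -0.3, 1.9]
opening: 0.536
```

```bash
python3 - <<'E'
from h import *
s=status.get_state(); print(s['opening'],s['wrist_force'])
p,d,i=grab('wrist','w5.png'); go(.5417,-.061,-.017,92.6,s)
E
```

```text
0.53581780894651 [-1.96823508 -0.28637551  1.88105352]
shift [ 0.6 -1.3  2.2] roll 0.0 now [ 0.543  -0.0616 -0.0148] yaw 92.62 q [ -7.  35.  12. 114. -14.  32.  18.] t 11.9
```

View pics/w5.png

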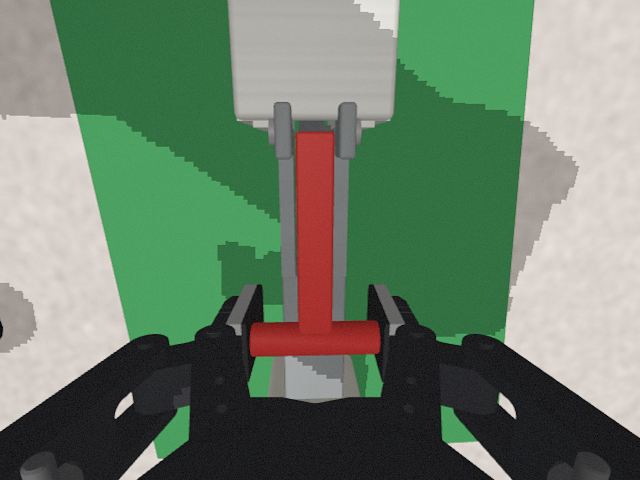

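The cross bar at (315,340) is pinched between the pads (45.6 mm). I'll swing it up along its 72 mm arc.

{"name": "carry_out", "arguments": {"steps": [[[0.3, 1.5, 0, -14, 0], [0.3, 5.5, 0, -28, 0], [0.3, 12.5, 0, -40.5, 0], [0.3, 22, 0, -51.5, 0], [0.3, 33, 0, -60.5, 0], [0.3, 46, 0, -67, 0], [0.3, 56, 0, -70, 0], [0.3, 67, 0, -72, 0]]]}}

```text
t: 12.75
tool_pos: [0.5401, 0.006, 0.0578]
orientation: [[-0.046, 0.999, 0.001], [0.999, 0.046, -0.0], [-0.0, 0.001, -1.0]]
wrist_force: [-0.1, -3.5, -1.7]
opening: 0.533
```

{"name": "carry_out", "arguments": {"steps": [[[0.3, 7, 0, 0, 0], [0.3, 14, 0, 0.5, 0], [0.3, 21, 0, 1.5, 0], [0.3, 25, 0, 2.5, 0], [0.3, 27, 0, 3, 0], [0.3, 28, 0, 3.5, 0], [0.3, 28, 0, 3.5, 0], [0.3, 28, 0, 3.5, 0]]]}}

```text
t: 13.55
tool_pos: [0.5384, 0.0341, 0.0536]
orientation: [[-0.046, 0.999, -0.0], [0.999, 0.046, 0.001], [0.001, -0.0, -1.0]]
wrist_force: [-1.0, 0.3, 5.7]
opening: 0.536
```

{"name": "carry_out", "arguments": {"steps": [[[-0.3, 0, 0, 0, 0], [-1, 0, 0, 0, 0], [-1, 0, 0, 0, 0], [-1, 0, 0, 0, 0], [-1, 0, 0, -30, 0], [-1, 0, 0, -60, 0], [-1, -50, 0, -90, 0], [-1, -100, 0, -90, 0]]]}}

```text
t: 14.35
tool_pos: [0.5454, -0.058, 0.1464]
orientation: [[-0.051, 0.999, 0.007], [0.999, 0.051, 0.001], [0.001, 0.007, -1.0]]
wrist_force: [1.4, -0.2, 0.5]
opening: 1.0
```

{"name": "carry_out", "arguments": {"steps": [[[-1, -50, 0, 0, 0], [-1, -80, 0, 0, 0], [-1, -80, 0, 0, 0], [-1, -80, 0, 0, 0], [-1, -80, 0, 0, 0], [-1, -80, 0, 0, 0], [-1, -80, 0, 0, 0], [-1, -80, 0, 0, 0]]]}}

```text
t: 15.15
tool_pos: [0.5465, -0.1383, 0.143]
orientation: [[-0.047, 0.999, -0.0], [0.999, 0.047, 0.0], [0.0, -0.0, -1.0]]
wrist_force: [-0.5, 0.8, -0.4]
opening: 1.0
```

```bash
python3 - <<'E'
from h import *
s=status.get_state()
p,d,i=grab('wrist','w6.png'); C=cloud(d,i);X,Y,Z=[C[...,k] for k in range(3)]; h=cv2.cvtColor(p,cv2.COLOR_RGB2HSV)
r=(d>0)&((h[...,0]<6)|(h[...,0]>174))&(h[...,1]>140)&(abs(X-.54)<.08)&(abs(Y)<.1)
print('red hi',np.round(C[r&(Z>.095)].mean(0),3),np.round(np.percentile(Z[r],[1,99]),3), r.sum())
m=(d>0)&(abs(X-.541)<.035)&(Y>-.16)&(Y<.06)&(Z>.015)&(Z<.06)&~((h[...,0]>40)&(h[...,0]<85)&(h[...,1]>90))
for a in np.arange(-.14,.01,.01):
    k=m&(abs(Y-a)<.004); print(round(a,2),k.sum(),np.round([X[k].min(),X[k].max(),np.median(X[k]),np.median(Z[k])],4) if k.sum()>5 else '')
armpose('top'); go(.54,-.06,.1,92.6,s)
E
```

```text
red hi [nan nan nan] [0.05  0.071] 373
-0.14 36 [0.5262 0.5545 0.5363 0.0405]
-0.13 480 [0.525  0.5641 0.5444 0.0428]
-0.12 495 [0.5238 0.5635 0.5434 0.0441]
-0.11 513 [0.5237 0.5635 0.5436 0.0429]
-0.1 547 [0.5234 0.563  0.5425 0.0426]
-0.09 303 [0.5315 0.5547 0.5428 0.0363]
-0.08 315 [0.5312 0.5542 0.5424 0.0362]
-0.07 324 [0.5309 0.554  0.5424 0.0362]
-0.06 340 [0.5305 0.5537 0.5421 0.0362]
-0.05 346 [0.5302 0.5532 0.5417 0.0362]
-0.04 254 [0.529  0.5527 0.5412 0.0362]
-0.03 317 [0.5287 0.5528 0.5407 0.0372]
-0.02 299 [0.5284 0.5522 0.5404 0.0368]
-0.01 355 [0.5281 0.5517 0.54   0.0378]
0.0 467 [0.5277 0.5518 0.5399 0.047 ]
0.01 835 [0.515  0.5587 0.5364 0.0507]
top arm [340 243  65  18 613] ((539.70703125, -37.40387725830078), (49.16395568847656, 198.71200561523438), 0.9154384136199951)
 red 4 ((538.5551147460938, 10.1365966796875), (8.877656936645508, 0.48943930864334106), 1.154770851135254) [0.0508 0.0557 0.0587]
shift [78.5 -2.8 43.1] roll 0.002 now [ 0.5465 -0.1383  0.143 ] yaw 92.71 q [ -5.  23.  20. 108. -10.  51.  22.] t 15.15<stdin>:5: RuntimeWarning: Mean of empty slice.
  ret = um.true_divide(
```

View pics/w6.png

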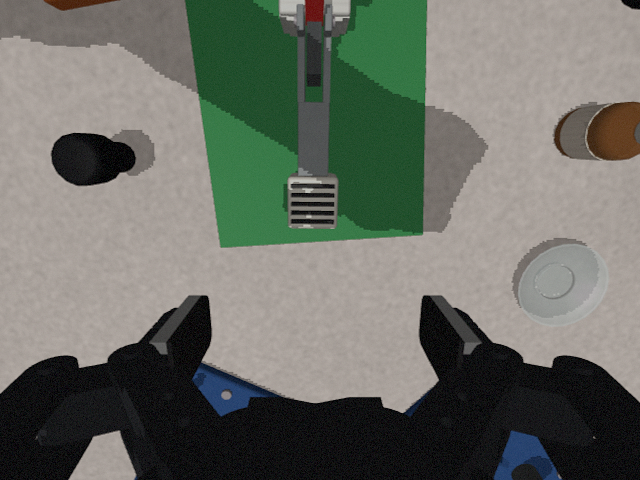

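The handle is off the bar, with its red stem at (315,10) over the coupler. The solid bar is free at (313,140). I'll check the handle's height in the scene camera, then go down on the bar.

```bash
python3 - <<'E'
from h import *
p,d,i=grab('scene'); C=cloud(d,i);X,Y,Z=[C[...,k] for k in range(3)]; h=cv2.cvtColor(p,cv2.COLOR_RGB2HSV)
r=(d>0)&((h[...,0]<6)|(h[...,0]>174))&(h[...,1]>140)&(abs(X-.54)<.08)&(abs(Y)<.12)&(Z>.03)
print(r.sum(),np.round(np.percentile(C[r],[2,50,98],axis=0),3)); k=r&(Z>np.percentile(Z[r],85)); print(C[k].mean(0))
E
```

```text
152 [[0.519 0.008 0.053]
 [0.542 0.023 0.1  ]
 [0.561 0.032 0.123]]
[0.54075194 0.02723819 0.12137031]
```

{"name": "carry_out", "arguments": {"steps": [[[-1, 50, 0, 0, 0.01], [-1, 86, 0, 0, 0.01], [-1, 86, 0, 45, 0.01], [-1, 86, 0, 90, 0.01], [-1, 86, 0, 130, 0.01], [-1, 86, 0, 155, 0.01], [-1, 86, 0, 168, 0.01], [-1, 86, 0, 171, 0.01]]]}}

```text
t: 16.1
tool_pos: [0.5418, -0.0533, -0.0291]
orientation: [[-0.036, 0.999, -0.002], [0.999, 0.036, -0.0], [0.0, -0.002, -1.0]]
wrist_force: [-0.6, 0.0, 0.0]
opening: 1.001
```

{"name": "carry_out", "arguments": {"steps": [[[-1, 0, 0, 0, 0], [0.5, 0, 0, 0, 0], [0.5, 0, 0, 0, 0], [1, 0, 0, 0, 0], [1, 0, 0, 0, 0], [1, 0, 0, 0, 0], [1, 0, 0, 0, 0], [1, 0, 0, 0, 0]]], "newtons": 90}}

```text
t: 16.9
tool_pos: [0.5424, -0.0532, -0.0272]
orientation: [[-0.036, 0.999, -0.0], [0.999, 0.036, 0.0], [0.0, -0.0, -1.0]]
wrist_force: [-1.4, 0.1, 7.2]
opening: 0.266
```

Grip is good (22.6 mm). The scene camera shows the raised cross bar at z about 0.12, past upright. I'll lift the arm.

{"name": "carry_out", "arguments": {"steps": [[[1, 0, 0, -10, 0], [1, 0, 0, -30, 0], [1, 0, 0, -55, 0], [1, 0, 0, -80, 0], [1, 0, 0, -105, 0], [1, 0, 0, -125, 0], [1, 0, 0, -130, 0], [1, 0, 0, -130, 0]]]}}

```text
t: 17.7
tool_pos: [0.5423, -0.0531, 0.1023]
orientation: [[-0.036, 0.999, 0.001], [0.999, 0.036, 0.0], [0.0, 0.001, -1.0]]
wrist_force: [-1.3, 0.3, -6.8]
opening: 0.263
```

```bash
python3 - <<'E'
from h import *
s=status.get_state(); print(s['opening'],s['wrist_force'],s['ft_torque']); go(.4458,-.3445,.102,-24.2,s)
E
```

```text
0.26326276721036546 [-1.25265537  0.31652822 -6.80870819] [ 0.00511646  0.00823317 -0.01871223]
shift [-2.877e+02 -1.070e+02  2.000e-01] roll -1.112 now [ 0.5423 -0.0531  0.1023] yaw 92.07 q [-13.  24.  18. 112. -10.  45.  14.] t 17.7
```

{"name": "carry_out", "arguments": {"steps": [[[1, -30, -10, 0, 0.15], [1, -70, -25, 0, 0.3], [1, -110, -40, 0, 0.45], [1, -150, -55, 0, 0.6], [1, -190, -70, 0, 0.75], [1, -230, -85, 0, 0.9], [1, -260, -97, 0, 1.05], [1, -276, -103, 0, 1.2]]]}}

```text
t: 18.5
tool_pos: [0.4463, -0.3358, 0.1007]
orientation: [[0.923, 0.386, -0.003], [0.386, -0.923, -0.001], [-0.003, -0.0, -1.0]]
wrist_force: [0.0, -0.4, -6.4]
opening: 0.268
```

```bash
python3 - <<'E'
from h import *
go(.4458,-.3445,.102,-24.2)
E
```

```text
shift [-3.8  7.8 -1.3] roll 0.818 now [ 0.4463 -0.3358  0.1007] yaw 22.69 q [  4.  29.  38. 111. -23.  48. -13.] t 18.5
```

{"name": "carry_out", "arguments": {"steps": [[[1, -1, 2, 0, 0.13], [1, -3, 6, 0, 0.26], [1, -4, 8, 0, 0.39], [1, -4, 8, 0, 0.52], [1, -4, 8, 0, 0.65], [1, -4, 8, 0, 0.76], [1, -4, 8, 0, 0.818], [1, -4, 8, 0, 0.818]]]}}

```text
t: 19.3
tool_pos: [0.448, -0.3407, 0.1003]
orientation: [[0.917, -0.399, -0.003], [-0.399, -0.917, 0.001], [-0.003, 0.0, -1.0]]
wrist_force: [0.1, -0.5, -6.3]
opening: 0.262
```

```bash
python3 - <<'E'
from h import *
from scipy.optimize import least_squares
def ballfit(n):
    p,d,i=load(n); C=cloud(d,i); h=cv2.cvtColor(p,cv2.COLOR_RGB2HSV)
    m=(d>0)&(np.hypot(C[...,0]-.527,C[...,1]+.381)<.024)&(C[...,2]>.068)&(C[...,2]<.1)&(h[...,1]<110)
    P=C[m]; r=least_squares(lambda c:np.linalg.norm(P-c,axis=1)-.018,[.527,-.381,.075],loss='soft_l1',f_scale=.001)
    print(n,'ball',m.sum(),np.round(r.x,4))
    b=(d>0)&(h[...,0]>100)&(h[...,0]<125)&(h[...,1]>130)&(abs(C[...,0]-.48)<.13)&(abs(C[...,1]+.36)<.09)&(C[...,2]<.025)
    q=cv2.minAreaRect(C[b][:,:2].astype(np.float32)*1000); print('  base',q, C[b][:,2].mean())
    a=np.radians(q[2]-90); print('  ball from base',q[0][0]+50*np.cos(a),q[0][1]+50*np.sin(a))
# saved clean frames
import os
for n in('top','scene'): ballfit(n)
def outline(n):
    p,d,i=grab(n,n+'7.png'); C=cloud(d,i); h=cv2.cvtColor(p,cv2.COLOR_RGB2HSV)
    a=np.radians(-24.2); U=(C[...,0]-.527)*np.cos(a)+(C[...,1]+.381)*np.sin(a); V=-(C[...,0]-.527)*np.sin(a)+(C[...,1]+.381)*np.cos(a)
    for lo,hi,name in((-.0,.04,'coupler'),(-.19,-.13,'lamp'),(-.075,-.03,'bar')):
        m=(d>0)&(U>lo)&(U<hi)&(abs(V)<.045)&(C[...,2]>.135)&(C[...,2]<.19)&(h[...,1]<100)
        if m.sum()>10: print(n,name,m.sum(),'U',np.round(np.percentile(U[m],[1,99])*1000,1),'V',np.round(np.percentile(V[m],[1,99])*1000,1),'z',np.round(np.median(C[m][:,2]),4))
outline('top');outline('wrist');outline('scene')
s=status.get_state();go(.4458,-.3445,.102,-24.2,s)
E
```

```text
top ball 115 [ 0.5264 -0.3799  0.0749]
  base ((477.62567138671875, -362.62548828125), (77.46996307373047, 195.5875701904297), 65.58386993408203) 0.01165129205791214
  ball from base 523.1540377077587 -383.293527862623
scene ball 208 [ 0.5259 -0.3817  0.0766]
  base ((482.8937683105469, -361.53900146484375), (84.58906555175781, 199.37652587890625), 65.69344329833984) 0.01325974178937813
  ball from base 528.4615772404235 -382.11993412909044
top coupler 146 U [ 0.1 25.3] V [-14.3  32.3] z 0.1723
top lamp 221 U [-173.2 -130.4] V [-8.9 26.6] z 0.1696
top bar 90 U [-63.8 -30.7] V [-2.3 19.7] z 0.1689
wrist coupler 2723 U [0.1 8.6] V [-17.9  30.3] z 0.1734
wrist lamp 124 U [-131.5 -130. ] V [-13.6  23.1] z 0.138
wrist bar 9525 U [-74.9 -30.3] V [-31.6  24.8] z 0.1796
scene coupler 586 U [ 0.7 28.8] V [-18.8  30. ] z 0.1687
scene lamp 37 U [-166.8 -130.5] V [-16.3  24.1] z 0.1534
scene bar 91 U [-74.7 -31.4] V [-32.8  27.7] z 0.1665
shift [-1.1  4.1 -0.8] roll 0.013 now [ 0.4485 -0.3412  0.1012] yaw -23.48 q [ -3.  33.  49. 111. -32.  51. -51.] t 19.45
```

The cameras put the arm about 6 mm off sideways (+V) and nearly right lengthways. For a precise fit, I'll step 50 mm to the side and come down beside the ball, so the wrist camera sees coupler and ball at the same depth.

{"name": "carry_out", "arguments": {"steps": [[[1, 0, -30, 0, 0.014], [1, 0, -50, 0, 0.014], [1, 0, -50, 20, 0.014], [1, 0, -50, 40, 0.014], [1, 0, -50, 55, 0.014], [1, 0, -50, 60, 0.014], [1, 0, -50, 60, 0.014], [1, 0, -50, 60, 0.014]]]}}

```text
t: 20.25
tool_pos: [0.4692, -0.2966, 0.0426]
orientation: [[0.911, -0.413, 0.001], [-0.413, -0.911, -0.001], [0.001, 0.0, -1.0]]
wrist_force: [-0.5, -0.2, -6.6]
opening: 0.265
```

```bash
python3 - <<'E'
from h import *
s=status.get_state(); print(s['wrist_force']); p,d,i=grab('wrist','w8.png');go(.4458,-.3445,.102,-24.3,s)
E
```

```text
[-0.52426827 -0.24382522 -6.60972198]
shift [ -1.5  53.3 -59.4] roll -0.002 now [ 0.4692 -0.2966  0.0426] yaw -24.4 q [ -5.  37.  45. 114. -37.  45. -53.] t 20.25
```

View pics/w8.png

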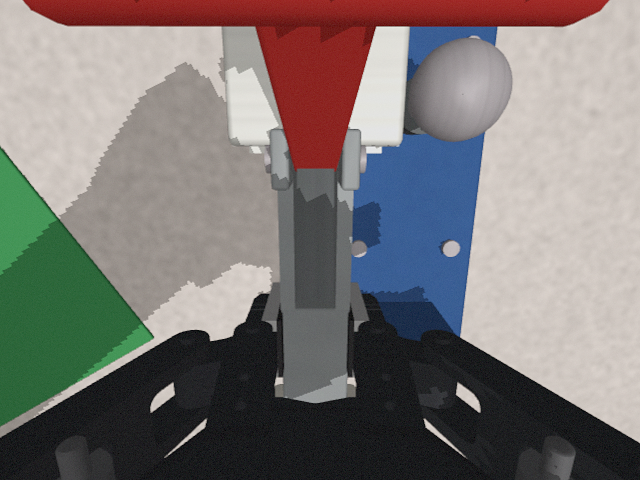

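The wrist view shows the ball at (460,90) beside the coupler's top (columns 228–408, rear edge row 145) at about the same depth. I'll measure their relative offset.

```bash
python3 - <<'E'
from h import *
from scipy.optimize import least_squares
s=status.get_state(); p,d,i=load('wrist'); C=cloud(d,i); T=(C-s['tool_pos'])@np.array(s['orientation'])*1000
h=cv2.cvtColor(p,cv2.COLOR_RGB2HSV).astype(int); v,u=np.mgrid[:480,:640]
m=(np.hypot(u-460,v-90)<60)&(h[...,1]<60)&(C[...,2]>.07)&(u>412)
P=T[m]; r=least_squares(lambda c:np.linalg.norm(P-c,axis=1)-18,P.mean(0)+[0,0,10],loss='soft_l1',f_scale=.5); print('ball tool',m.sum(),r.x,'worldz',s['tool_pos'][2]-r.x[2]/1000, np.std(r.fun))
k=(C[...,2]>.096)&(C[...,2]<.12)&(v<150)&(v>27)&(u>215)&(u<420)&(h[...,1]<70)
print('coupler top z',np.median(C[k][:,2]))
for row in (40,60,80,100,120):
    a=T[row][k[row]]; print(row,np.round([a[:,1].min(),a[:,1].max(),a[:,1].mean()*0+(a[:,1].min()+a[:,1].max())/2],2))
for col in (240,250,390,398): a=T[:,col][k[:,col]]; print('rear x',col,np.round(a[:,0].min(),2), np.where(k[:,col])[0].max())
for row in (230,280):
    b=(abs(v-row)<1)&(u>270)&(u<365)&(h[...,1]<60)&(C[...,2]>.08)&(C[...,2]<.105); print('bar',row,np.round([T[b][:,1].min(),T[b][:,1].max(),np.median(C[b][:,2]*1000)],2))
# channel end (arm x -77) dark edge row 308
b=T[306:311,316]; print('chan end',np.round(b,1))
g=p[:,:,:].astype(int).sum(2)[290:325,316]; print(g)
e=ray(i,316,308,s['tool_pos'][2]+.046); print('edge tool',np.array(s['orientation']).T@(e-s['tool_pos'])*1000)
E
```

```text
ball tool 8182 [ 86.38773463  53.16181708 -31.12210607] worldz 0.07392313831305877 9.927956099808963
coupler top z 0.11588183884630623
40 [-25.03  23.71  -0.66]
60 [-25.19  23.31  -0.94]
80 [-25.    23.51  -0.75]
100 [-24.55  23.77  -0.39]
120 [-24.73  23.27  -0.73]
rear x 240 67.12 146
rear x 250 66.23 149
rear x 390 67.09 146
rear x 398 67.64 144
bar 230 [ -7.78   6.59 100.14]
bar 280 [-12.26   6.15 102.3 ]
chan end [[ 12.4  -0.3 -60.7]
 [ 12.6  -0.3 -61.8]
 [ 12.6  -0.3 -62.6]
 [ 12.3  -0.3 -62.8]
 [ 11.7  -0.3 -62.3]]
[220 228 224 232 220 226 218 213 227 224 229 230 227 217 219 220 225 224
 259 305 303 309 315 314 318 314 305 307 313 307 314 311 313 315 306]
edge tool [  4.32582308  -0.25342111 -45.99364302]
```

```bash
python3 - <<'E'
from h import *
from scipy.optimize import least_squares
s=status.get_state(); p,d,i=load('wrist'); C=cloud(d,i); T=(C-s['tool_pos'])@np.array(s['orientation'])*1000
v,u=np.mgrid[:480,:640]; z=C[...,2]*1000
for c in (235,245,395): print(c,[(r,*np.round([T[r,c,0],z[r,c]],1)) for r in range(120,156,3)])
m=(np.hypot(u-463,v-90)<40); P=T[m]
r=least_squares(lambda c:np.linalg.norm(P-c,axis=1)-18,P.mean(0)+[0,0,10],loss='soft_l1',f_scale=.5); print(r.x,np.std(r.fun),z[m].max())
print([(r_,*np.round([T[r_,318,0],z[r_,318]],1)) for r_ in range(380,404,3)],'lamp?')
m=(abs(u-318)<12)&(v>260)&(v<300); print('floor',np.median(z[m]))
E
```

```text
235 [(120, np.float64(74.0), np.float64(115.8)), (123, np.float64(73.2), np.float64(116.0)), (126, np.float64(72.4), np.float64(116.4)), (129, np.float64(71.6), np.float64(116.9)), (132, np.float64(70.8), np.float64(115.9)), (135, np.float64(70.1), np.float64(116.0)), (138, np.float64(69.3), np.float64(116.1)), (141, np.float64(68.5), np.float64(115.3)), (144, np.float64(67.7), np.float64(115.1)), (147, np.float64(65.6), np.float64(-0.6)), (150, np.float64(63.9), np.float64(-1.0)), (153, np.float64(62.1), np.float64(-1.1))]
245 [(120, np.float64(74.0), np.float64(115.7)), (123, np.float64(73.2), np.float64(116.0)), (126, np.float64(72.4), np.float64(115.6)), (129, np.float64(71.6), np.float64(116.1)), (132, np.float64(70.9), np.float64(114.9)), (135, np.float64(70.1), np.float64(116.0)), (138, np.float64(69.3), np.float64(114.7)), (141, np.float64(68.5), np.float64(114.9)), (144, np.float64(67.7), np.float64(114.2)), (147, np.float64(65.6), np.float64(-1.0)), (150, np.float64(63.8), np.float64(-1.9)), (153, np.float64(62.1), np.float64(0.2))]
395 [(120, np.float64(73.9), np.float64(1
[... 257 characters left out ...]
oat64(116.8)), (141, np.float64(68.4), np.float64(116.8)), (144, np.float64(67.6), np.float64(115.9)), (147, np.float64(65.7), np.float64(11.1)), (150, np.float64(64.0), np.float64(11.2)), (153, np.float64(62.4), np.float64(9.8))]
[ 86.39381934  53.129436   -31.13452043] 9.565994817865793 216.66158109833412
[(380, np.float64(-16.5), np.float64(105.6)), (383, np.float64(-17.7), np.float64(105.6)), (386, np.float64(-19.0), np.float64(105.7)), (389, np.float64(-19.9), np.float64(106.2)), (392, np.float64(-21.3), np.float64(106.1)), (395, np.float64(-22.6), np.float64(106.2)), (398, np.float64(-24.2), np.float64(105.8)), (401, np.float64(-24.6), np.float64(106.9))] lamp?
floor 129.17909867748688
```

```bash
python3 - <<'E'
from h import *
s=status.get_state(); p,d,i=load('wrist'); O=np.array(s['orientation']); R=np.array(i['R']); c=-R.T@i['t']
Rc=R@O; ct=O.T@(c-s['tool_pos']); print('cam in tool',ct)
f=240/np.tan(np.radians(i['fovy'])/2)
def hit(u,v,zt):   # tool coords at depth zt (m, tool z)
    q=Rc.T@np.array([(u-i['cx'])/f,(v-i['cy'])/f,1]); return (ct+q*(zt-ct[2])/q[2])*1000
im=cv2.imread('pics/w6.png').astype(int)
print('col 313 lamp',[(r,im[r,325].sum()) for r in list(range(168,182))+list(range(222,234))]); print('chan',[(r,im[r,315].sum()) for r in range(96,106)]); print('coup',[(r,tuple(im[r,290])) for r in range(12,26)])
zt=lambda h:.143-h
for n,r,h in(('lamp out',229,.043),('lamp in',175,.043),('chan',101.5,.037),('coupler rear',20,.047)): print(n,hit(315,r,zt(h)))
E
```

```text
cam in tool [ 0.06794677 -0.00062291 -0.17375954]
col 313 lamp [(168, np.int64(256)), (169, np.int64(237)), (170, np.int64(245)), (171, np.int64(251)), (172, np.int64(245)), (173, np.int64(250)), (174, np.int64(246)), (175, np.int64(227)), (176, np.int64(222)), (177, np.int64(307)), (178, np.int64(349)), (179, np.int64(372)), (180, np.int64(382)), (181, np.int64(396)), (222, np.int64(65)), (223, np.int64(162)), (224, np.int64(330)), (225, np.int64(373)), (226, np.int64(357)), (227, np.int64(325)), (228, np.int64(308)), (229, np.int64(249)), (230, np.int64(246)), (231, np.int64(251)), (232, np.int64(238)), (233, np.int64(236))]
chan [(96, np.int64(163)), (97, np.int64(165)), (98, np.int64(159)), (99, np.int64(146)), (100, np.int64(158)), (101, np.int64(166)), (102, np.int64(211)), (103, np.int64(247)), (104, np.int64(236)), (105, np.int64(249))]
coup [(12, (np.int64(154), np.int64(159), np.int64(160))), (13, (np.int64(135), np.int64(141), np.int64(142))), (14, (np.int64(109), np.int64(113), np.int64(111))), (15, (np.int64(90), np.int64(91), np.int64(92))), (16, (np.int64(128), np.int64(134), np.int64(134))), (17, (np.int64(184), np.int64(189), np.int64(190))), (18, (np.int64(179), np.int64(183), np.int64(185))), (19, (np.int64(175), np.int64(179), np.int64(181))), (20, (np.int64(122), np.int64(128), np.int64(128))), (21, (np.int64(75), np.int64(80), np.int64(79))), (22, (np.int64(78), np.int64(82), np.int64(81))), (23, (np.int64(77), np.int64(82), np.int64(83))), (24, (np.int64(74), np.int64(80), np.int64(81))), (25, (np.int64(73), np.int64(77), np.int64(80)))]
lamp out [  1.27528913  -0.66187352 100.        ]
lamp in [ 44.10649485  -0.64566827 100.        ]
chan [ 97.73177696  -0.62568007 106.        ]
coupler rear [148.50270693  -0.60596912  96.        ]
```

Lamp, channel end and coupler put the socket at about tool (90,-0.7). The ball is at tool (86.4,53.1), so the shift is x -4, y +54. I'll rise, go over, and stop just above the ball.

{"name": "carry_out", "arguments": {"steps": [[[1, 0, 0, -30, 0], [1, 0, 5, -60, 0], [1, -4, 40, -60, 0], [1, -4, 54, -60, 0], [1, -4, 54, -60, 0], [1, -4, 54, -45, 0], [1, -4, 54, -30, 0], [1, -4, 54, -27, 0]]]}}

```text
t: 21.1
tool_pos: [0.442, -0.3408, 0.066]
orientation: [[0.912, -0.411, -0.004], [-0.411, -0.912, 0.003], [-0.005, -0.001, -1.0]]
wrist_force: [-0.4, 0.3, -7.3]
opening: 0.267
```

{"name": "carry_out", "arguments": {"steps": [[[1, 0, 0, 0, 0], [1, 0, 0, 1, 0], [1, 0, 0, 3, 0], [1, 0, 0, 5, 0], [1, 0, 0, 7, 0], [1, 0, 0, 9, 0], [1, 0, 0, 10, 0], [1, 0, 0, 10, 0]]]}}

```text
t: 21.9
tool_pos: [0.4429, -0.3433, 0.0589]
orientation: [[0.911, -0.413, -0.0], [-0.413, -0.911, 0.0], [-0.0, -0.0, -1.0]]
wrist_force: [0.3, 0.4, -6.7]
opening: 0.27
```

The underside is now a few mm below the ball's top with no contact. Continuing.

{"name": "carry_out", "arguments": {"steps": [[[1, 0, 0, 2, 0], [1, 0, 0, 4, 0], [1, 0, 0, 6, 0], [1, 0, 0, 8, 0], [1, 0, 0, 10, 0], [1, 0, 0, 12, 0], [1, 0, 0, 13, 0], [1, 0, 0, 13, 0]]]}}

```text
t: 22.7
tool_pos: [0.4429, -0.3433, 0.0459]
orientation: [[0.911, -0.413, -0.0], [-0.413, -0.911, 0.0], [-0.0, -0.0, -1.0]]
wrist_force: [-0.3, -0.7, -6.8]
opening: 0.267
```

{"name": "carry_out", "arguments": {"steps": [[[1, 0, 0, 3, 0], [1, 0, 0, 6, 0], [1, 0, 0, 9, 0], [1, 0, 0, 12, 0], [1, 0, 0, 14, 0], [1, 0, 0, 16, 0], [1, 0, 0, 17, 0], [1, 0, 0, 17, 0]]]}}

```text
t: 23.5
tool_pos: [0.443, -0.3434, 0.0289]
orientation: [[0.911, -0.413, -0.0], [-0.413, -0.911, 0.0], [-0.0, -0.0, -1.0]]
wrist_force: [0.5, 0.1, -6.3]
opening: 0.27
```

{"name": "carry_out", "arguments": {"steps": [[[1, 0, 0, 0.5, 0], [1, 0, 0, 1, 0], [1, 0, 0, 1.5, 0], [1, 0, 0, 2, 0], [1, 0, 0, 2.5, 0], [1, 0, 0, 3, 0], [1, 0, 0, 3, 0], [1, 0, 0, 3, 0]]]}}

```text
t: 24.3
tool_pos: [0.443, -0.3434, 0.0261]
orientation: [[0.911, -0.413, 0.0], [-0.413, -0.911, -0.0], [0.0, -0.0, -1.0]]
wrist_force: [-0.4, -0.2, -6.2]
opening: 0.267
```

{"name": "carry_out", "arguments": {"steps": [[[1, 0, 0, 0.5, 0], [1, 0, 0, 1, 0], [1, 0, 0, 1.5, 0], [1, 0, 0, 2, 0], [1, 0, 0, 2, 0], [1, 0, 0, 2.5, 0], [1, 0, 0, 2.5, 0], [1, 0, 0, 2.5, 0]]]}}

```text
t: 25.1
tool_pos: [0.4431, -0.3433, 0.0247]
orientation: [[0.911, -0.413, 0.001], [-0.413, -0.911, 0.001], [0.0, -0.001, -1.0]]
wrist_force: [-4.5, 3.0, 10.6]
opening: 0.264
```

Contact at about the expected home height. I'll ease, release, and rise clear.

{"name": "carry_out", "arguments": {"steps": [[[1, 0, 0, -1, 0], [1, 0, 0, -1, 0], [0, 0, 0, -1, 0], [-1, 0, 0, -1, 0], [-1, 0, 0, -1, 0], [-1, 0, 0, -1, 0], [-1, 0, 0, -1, 0], [-1, 0, 0, -1, 0]]]}}

```text
t: 25.9
tool_pos: [0.4431, -0.3435, 0.0246]
orientation: [[0.911, -0.413, 0.0], [-0.413, -0.911, -0.0], [0.0, 0.0, -1.0]]
wrist_force: [-0.2, 0.8, -0.8]
opening: 1.001
```

{"name": "carry_out", "arguments": {"steps": [[[-1, 0, 0, -30, 0], [-1, 0, 0, -75, 0], [-1, -10, 0, -115, 0], [-1, -40, 0, -130, 0], [-1, -60, 0, -130, 0], [-1, -60, 0, -130, 0], [-1, -60, 0, -130, 0], [-1, -60, 0, -130, 0]]]}}

```text
t: 26.7
tool_pos: [0.3893, -0.3189, 0.1545]
orientation: [[0.911, -0.412, 0.0], [-0.412, -0.911, -0.001], [0.0, 0.001, -1.0]]
wrist_force: [0.7, -0.8, 0.2]
opening: 1.001
```

```bash
cat > chk.py <<'E'
from h import *
s=status.get_state(); print(s['wrist_force'],s['t'])
a=np.radians(-24.3)
for n in('wrist','top','scene'):
    p,d,i=grab(n,n+'_%d.png'%(s['t']*100)); C=cloud(d,i); h=cv2.cvtColor(p,cv2.COLOR_RGB2HSV)
    U=((C[...,0]-.5265)*np.cos(a)+(C[...,1]+.381)*np.sin(a))*1000; V=(-(C[...,0]-.5265)*np.sin(a)+(C[...,1]+.381)*np.cos(a))*1000; Z=C[...,2]*1000
    w=(d>0)&(abs(V)<45)&(U>-190)&(U<45)&(Z>60)
    for nm,lo,hi,zl,zh in(('coupler',0,40,85,105),('bar',-112,-40,80,95),('lamp',-190,-136,88,105)):
        m=w&(U>lo)&(U<hi)&(Z>zl)&(Z<zh)&(h[...,1]<100)
        if m.sum()>20: print(n,nm,m.sum(),'U',np.round(np.percentile(U[m],[1,99]),1),'V',np.round(np.percentile(V[m],[1,99]),1),'z',np.round(np.median(Z[m]),1))
    r=w&((h[...,0]<6)|(h[...,0]>174))&(h[...,1]>140)
    if r.sum()>5: print(n,'red',r.sum(),'U',np.round(np.percentile(U[r],[1,50,99]),1),'V',np.round(np.percentile(V[r],[1,50,99]),1),'Z',np.round(np.percentile(Z[r],[1,50,99]),1))
go(.5,-.37,.1,-24.3,s)
E
python3 chk.py
```

```text
[ 0.74959297 -0.76146139  0.20990065] 26.7
wrist bar 2826 U [-111.4  -40.8] V [-10.8  12.6] z 88.1
wrist lamp 2749 U [-174.3 -136.2] V [-18.4  20.7] z 94.7
wrist red 1500 U [-159.2  -25.4  -18.5] V [-41.9   0.4  44.1] Z [ 96.7 131.9 285.7]
top coupler 93 U [ 0.1 21.9] V [-20.4  27.2] z 98.6
top bar 149 U [-111.6  -42.6] V [-10.6  15. ] z 88.4
top lamp 124 U [-175.3 -150.2] V [-18.   21.7] z 95.8
top red 101 U [-164.5  -12.9   -4.4] V [-21.1   2.1  37.5] Z [105.6 167.7 346.6]
scene coupler 299 U [ 1.2 24.5] V [-24.2  24.1] z 99.4
scene bar 133 U [-110.5  -45.9] V [-10.9  12.1] z 90.1
scene lamp 150 U [-171.5 -136.3] V [-20.1  20.1] z 97.3
scene red 201 U [-140.3   -6.3    0. ] V [-21.1   1.   22.8] Z [ 99.1 167.5 287.1]
shift [121.9   1.   54.5] roll -0.0 now [ 0.3893 -0.3189  0.1545] yaw -24.32 q [-10.  23.  56. 117. -24.  52. -55.] t 26.7
```

The arm is home: coupler top at 99 mm, bar at 89 and lamp at 95, centred within 1–2 mm and level. The handle is still raised. I'll go over the cross bar (U about -3, z about 165), pinch it, and swing it down.

{"name": "carry_out", "arguments": {"steps": [[[-1, 45, 0, -8, 0], [-1, 90, 0, -8, 0], [-1, 135, 0, -8, 0], [-1, 147, 0, -8, 0], [-1, 147, 0, 10, 0], [-1, 147, 0, 30, 0], [-1, 147, 0, 45, 0], [-1, 147, 0, 49, 0]]], "newtons": 30}}

```text
t: 27.65
tool_pos: [0.5202, -0.378, 0.1027]
orientation: [[0.911, -0.413, -0.004], [-0.413, -0.911, 0.003], [-0.005, -0.001, -1.0]]
wrist_force: [-0.4, -0.6, 0.4]
opening: 1.003
```

{"name": "carry_out", "arguments": {"steps": [[[-1, 0, 0, 0, 0], [0, 0, 0, 0, 0], [0, 0, 0, 0, 0], [0.3, 0, 0, 0, 0], [0.3, 0, 0, 0, 0], [0.3, 0, 0, 0, 0], [0.3, 0, 0, 0, 0], [0.3, 0, 0, 0, 0]]], "newtons": 30}}

```text
t: 28.45
tool_pos: [0.523, -0.3796, 0.1063]
orientation: [[0.911, -0.412, 0.002], [-0.412, -0.911, -0.001], [0.002, 0.0, -1.0]]
wrist_force: [1.6, -1.4, 5.8]
opening: 0.531
```

{"name": "carry_out", "arguments": {"steps": [[[0.3, -12, 0, -2.5, 0], [0.3, -26, 0, -3, 0], [0.3, -40, 0, -0.5, 0], [0.3, -54, 0, 4.5, 0], [0.3, -66, 0, 12.5, 0], [0.3, -76, 0, 22.5, 0], [0.3, -84, 0, 34, 0], [0.3, -89, 0, 44, 0]]]}}

```text
t: 29.25
tool_pos: [0.4406, -0.3423, 0.0609]
orientation: [[0.911, -0.413, 0.0], [-0.413, -0.911, -0.0], [0.0, -0.0, -1.0]]
wrist_force: [2.5, -0.5, 2.8]
opening: 0.528
```

{"name": "carry_out", "arguments": {"steps": [[[0.3, -2, 0, 5, 0], [0.3, -3, 0, 10, 0], [0.3, -4, 0, 15, 0], [0.3, -4, 0, 18, 0], [0.3, -4, 0, 21, 0], [0.3, -4, 0, 23, 0], [0.3, -4, 0, 24, 0], [0.3, -4, 0, 24, 0]]]}}

```text
t: 30.05
tool_pos: [0.4369, -0.3406, 0.0372]
orientation: [[0.911, -0.413, -0.001], [-0.413, -0.911, 0.001], [-0.001, -0.0, -1.0]]
wrist_force: [-3.4, 1.8, 1.6]
opening: 0.532
```

{"name": "carry_out", "arguments": {"steps": [[[-0.3, 0, 0, 0, 0], [-1, 0, 0, 0, 0], [-1, 0, 0, 0, 0], [-1, 0, 0, -20, 0], [-1, 0, 0, -55, 0], [1, 0, 0, -60, 0], [1, 0, 0, -60, 0], [1, 0, 0, -60, 0]]]}}

```text
t: 30.85
tool_pos: [0.4375, -0.3403, 0.0969]
orientation: [[0.911, -0.412, -0.0], [-0.412, -0.911, 0.001], [-0.001, -0.001, -1.0]]
wrist_force: [-1.6, 0.5, 0.8]
opening: 0.511
```

{"name": "carry_out", "arguments": {"steps": [[[1, 0, 0, 0, 0], [1, 0, 0, 0, 0], [1, 0, 0, 10, 0], [1, 0, 0, 20, 0], [1, 0, 0, 26, 0], [1, 0, 0, 29, 0], [1, 0, 0, 31, 0], [1, 0, 0, 31, 0]]]}}

```text
t: 31.65
tool_pos: [0.437, -0.3408, 0.069]
orientation: [[0.911, -0.413, 0.001], [-0.413, -0.911, 0.004], [-0.001, -0.004, -1.0]]
wrist_force: [-9.5, 8.7, 32.2]
opening: 0.003
```

Pressed down with 32 N at about the fully-down height. I'll rise clear and check.

{"name": "carry_out", "arguments": {"steps": [[[1, 0, 0, -20, 0], [1, 0, 0, -60, 0], [1, -30, 0, -90, 0], [1, -60, 0, -110, 0], [1, -60, 0, -110, 0], [1, -60, 0, -110, 0], [1, -60, 0, -110, 0], [1, -60, 0, -110, 0]]]}}

```text
t: 32.45
tool_pos: [0.3832, -0.3162, 0.1758]
orientation: [[0.911, -0.412, -0.002], [-0.412, -0.911, -0.0], [-0.001, 0.001, -1.0]]
wrist_force: [-0.1, -0.3, 0.2]
opening: 0.001
```

```bash
python3 chk.py; ls pics | tail -4; python3 - <<'E'
from h import *
p,d,i=load('wrist'); C=cloud(d,i);h=cv2.cvtColor(p,cv2.COLOR_RGB2HSV); a=np.radians(-24.3)
U=((C[...,0]-.5265)*np.cos(a)+(C[...,1]+.381)*np.sin(a))*1000; V=(-(C[...,0]-.5265)*np.sin(a)+(C[...,1]+.381)*np.cos(a))*1000
r=(d>0)&((h[...,0]<6)|(h[...,0]>174))&(h[...,1]>140)&(abs(V)<30)&(U>-115)&(U<0)&(C[...,2]<.2)
for u in range(-105,-20,10): 
    k=r&(abs(U-u)<5)&(abs(V)<6)
    if k.sum()>5: print(u,np.round(np.percentile(C[k][:,2]*1000,[50,90]),1))
E
```

```text
[-0.12557152 -0.26221723  0.17673474] 32.45
wrist bar 1418 U [-111.4  -40.6] V [-10.9  12.7] z 88.2
wrist lamp 2482 U [-174.6 -136.3] V [-18.4  20.6] z 94.7
wrist red 3133 U [-146.5  -79.5  -28.8] V [-21.4   0.7  22.8] Z [ 69.2 100.4 300.2]
top coupler 127 U [ 0.6 21.5] V [-22.6  26. ] z 98.2
top bar 73 U [-111.7  -40.1] V [-7.5 15.1] z 87.9
top lamp 171 U [-176.4 -136.4] V [-16.   22.2] z 95.6
top red 162 U [-179.2  -83.4  -30.5] V [-18.3   1.4  29.6] Z [ 87.6 100.7 354.8]
scene coupler 292 U [ 0.8 25. ] V [-24.3  24.2] z 99.0
scene bar 87 U [-102.9  -43.6] V [-11.9  12.4] z 90.3
scene lamp 160 U [-172.6 -136.3] V [-19.8  20. ] z 97.8
scene red 219 U [-140.8  -81.3  -27.5] V [-21.2   0.7  22.8] Z [ 82.1 101.9 263.9]
shift [128.7   0.8  75.7] roll -0.001 now [ 0.3832 -0.3162  0.1758] yaw -24.34 q [-13.  20.  59. 117. -21.  54. -57.] t 32.45
w8.png
wrist7.png
wrist_2670.png
wrist_3245.png
-105 [101.2 102.4]
-95 [100.5 102.1]
-85 [100.  101.2]
-75 [100.1 101. ]
-65 [100.1 101.1]
-55 [100.2 101. ]
-45 [100.1 101. ]
-35 [100.2 101.2]
-25 [ 99.9 100.8]
```

The handle is flat along its length (z 100 ± 0.3 mm), and the arm is home and level. The gripper is clear, so I'll hand in.

```bash
python3 -c "
from workcell import workorder; print(workorder.hand_in())"
```

```text
the job is handed in; nothing more can be done
None
```

The lamp arm is locked on the blue mount nearest the robot and let go. I handed the job in at about 32 s of the 72 s allowed; no verdict was reported.

**What I did:**
- I pulled the arm out from under the shelf by its lamp.
- I set it upright on the mat and let go.
- I pinched the cross bar and swung the handle all the way up there.
- I gripped the grey bar and lowered the socket onto the ball, with the handle still raised.
- I swung the handle down, pressed it with about 32 N, and moved the gripper clear.

**Last checks:**
- **Arm home:** the coupler top is at 98–99 mm (99 expected), and the bar and lamp heights also fit. It is centred within about 2 mm in all three views, and lamp and coupler agree on yaw to within about 1°.
- **Handle:** it lies flat along its whole length, at z about 100 mm.
- **Contact:** the wrist force is near zero after backing off.

**What failed or disagreed:**
- **Missed first grasp:** the real fingertips are about 36 mm above the reported TCP, so the fingers closed on top of the lamp. I measured the offset in two views and corrected for it; the lamp did not move.
- **Lengthwise position:** estimates of the socket along the arm disagreed by about 2.5 mm. I used a middle value, and the socket went down without side contact.
- **Bystanders:** I did not measure them again at the end. No unexpected contact force showed up at any point.

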